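Check the shaker's latching stop button

TASK

Check the emergency stop of the shaker: press the collared mushroom button straight in until it latches and take the finger off it, so that it is seen to stay down by itself. Then twist it clockwise by pushing with the fingertips against the side of its turning bar until it springs back up, and move away. Touch and push only, pinch or lift nothing, and leave the look-alike speed dial and everything else on the bench as they are.

Things in the scene. Friction and masses are not known exactly. Their poses are not given: they have to be found in the camera images.
- mushroom: Mushroom stop button: black domed head 64 mm across, a straight black turning bar across its top (56 mm long, 10 thick, 20 high above the dome). Origin: centre of the bar's top face, 96 mm above the bench when up. Axes: z up, y along the bar, x across it; they sink and turn with the button. To twist clockwise (from above) push the bar's +y end towards +x, or its -y end towards -x.
- stop_box_top (a point): Centre of the top of the stop button's grey box, on the button's axis, 50 mm above the bench. The box is 120 x 120 x 50 mm, fixed to the bench, on the left or the right, at any slant. Around the button it carries a fixed steel collar ring, 72 mm inside and 86 mm outside diameter, 14 mm high. With the button up the dome's top is 76 mm above the bench, 12 mm above the collar.
- stop_press (a joint): How far the mushroom button is pushed in, m: 0 = up, 0.013 = bottom stop. A spring resists with about 3 N at the start and 5 N at the bottom; press in slow steps, as a fast first touch can jolt a force stop. Pushed to the bottom it latches and, let go, stays at 0.010 (bar top then 86 mm above the bench).
- stop_twist (a joint): Clockwise turn of the mushroom button (seen from above), rad: 0 = rest, stop at 1.05. A light spring (0.01 to 0.03 N m) turns it back to 0 when let go. When latched down, a turn of about 0.75 frees the latch and the head springs up 10 mm by itself (if a finger rubbing on the bar holds it down, it springs up as the finger withdraws).
- dial_mark (a point): White pointer mark on the top of the look-alike: a black speed dial (60 mm disc with a straight bar grip, no steel collar ring, 96 mm above the bench) on a second grey box of the same size. The mark is on top of the bar 25 mm from the dial's axis. Do not turn the dial.
- media_bottle: Loose glass bottle with blue cap, 68 mm across, 140 mm tall, standing between the two boxes. Origin: centre of its underside. A bystander.
- beaker: Loose clear open beaker, 60 mm across, 75 mm tall. Origin: centre of its underside. A bystander.
- jar: Loose small white jar, 50 mm across, 60 mm tall. Origin: centre of its underside. A bystander.
- flask: Loose white drinking flask, 68 mm across, 190 mm tall, at the right side. Origin: centre of its underside. A bystander.
- tube_rack: Loose green tube rack with tubes, 160 x 75 mm, 75 mm tall, at the left side. Origin: centre of its underside. A bystander.
Not all that is in view belongs to the job. Leave any brown or pink look-alike of the part that bears mushroom alone.

How it is judged:
On the way, in this order (a step that is already met when the one before it is completed fails the run):
1. the mushroom button is latched down by itself, with nothing touching it (value of joint stop_press above 0.008 m and contact force between mushroom and the fingers below 0.3 N and contact force between mushroom and the arm below 0.3 N and value of joint stop_twist below 0.3 rad), for 0.2 s.
2. it is twisted clockwise while still down (value of joint stop_twist above 0.4 rad and value of joint stop_press above 0.005 m).
3. it has sprung back up (value of joint stop_press below 0.002 m), for 0.2 s.
At the end, for the whole second after the job is handed in: The mushroom button is up again (within 2 mm) and turned back to rest (within 0.15 rad); the dial's mark is within 10 mm and every bystander within 20 mm of where it began (value of joint stop_press below 0.002 m and value of joint stop_twist below 0.15 rad and velocity of joint stop_press below 0.01 m/s and distance of dial_mark from where it was at the start of the episode below 0.01 m and distance of each of media_bottle, beaker, jar, flask, tube_rack from where it was at the start of the episode below 0.02 m); the robot touches nothing.
It fails at once if the turning bar is pinched (both its faces pressed at the same end) ((contact force between the fingers and mushroom_c0 above 0.5 N and contact force between the fingers and mushroom_c1 above 0.5 N) or (contact force between the fingers and mushroom_c2 above 0.5 N and contact force between the fingers and mushroom_c3 above 0.5 N)).
It fails at once if the speed dial is turned (its mark moves more than 10 mm) (distance of dial_mark from where it was at the start of the episode above 0.01 m).
It fails at once if a bystander is knocked, carried or lifted (moves more than 20 mm) (distance of any of media_bottle, beaker, jar, flask, tube_rack from where it was at the start of the episode above 0.02 m).
It also fails if it takes over 51 s, if anything falls off the work surface, if the arm or the gripper's body presses on something with over 40 N, if the wrist force passes 120 N, or if a joint passes its speed limit or range.

ROBOT

A 6-joint arm with a two-finger parallel gripper is mounted at the origin on the work surface. World frame = base frame: x ahead of the robot, y to its left, z up, the work surface at z = 0. Lengths are in m, angles in rad, forces in N, time in s.
With the tool pointing down it reaches from about 0.3 to 0.775 m from the base axis. Payload 14.6 kg.
Tool frame: the origin (TCP) lies on the centre line of the jaws, within the pads' length; the fingertips stand 17 mm ahead of it and the grasp point (between the pads) lies 2 mm behind it; z points along the fingers, y is the line along which they close (so a half turn about z gives the same grasp; the last joint's range is limited). The gripper opens to 94 mm and grips with 3 to 60 N. Pads are 16 mm wide; open, the fingers measure 119 mm over their backs; the gripper's body (75 mm by 177 mm) begins 78 mm behind the grasp point.
Start: joints at [-1.19, 0.3, 1.521, -0, 1.321, -0.067], TCP at [0.238, -0.496, 0.222] pointing down, gripper open.
Joint ranges: [-3.03, 3.03], [-0.79, 2.21], [0.23, 2.52], [-1.04, 4.18], [0, 3.07], [-2.55, 2.55]. Speed limits (rad/s): [2.22, 2.22, 2.57, 3.14, 3.14, 3.14].

INTERFACE

Orientations are given as a rotation vector (axis times angle).
In Python, from rig import r gives the robot as it stands. The module is installed in compiled form; this text tells all that it offers.
- The arm moves only by the tool arm_command, never from a script. Its argument "deltas" is a list of rows, each a list of 3 entries, a list of its own where there are three numbers: the closure, from 0 (fully open) to 1 (shut), then the shift along the tool's x, y, z in cm, then the turn, a rotation vector about the tool's x, y, z in rad. A call has 1 to 20 rows; each row shifts and turns the commanded pose from where the row before left it, along the tool's axes as they then stand; what a row does not reach is not made up. A row lasts 1/8 s, in which the tool goes at most 62.5 mm and 10.7 degrees, less where a joint would pass 70% of its speed; a pose out of reach is approached as far as the arm can. A call is refused whole if a number of a shift passes 6.25 or a number of a turn 0.188, either way. A call with a gripper value outside its range is refused whole. The fingers move at their own pace and stop on an object; "newtons" is the grip in N (left out, the last holds). Time passes only in rows, so rows that do not move let the fingers close. It gives the time, the measured TCP pose, the force, the opening and the grip force at its end, in the units of the state.
- r.get_obs(): the state, without advancing time (a new reading comes with each control period).
- r.get_image(name): name is "scene" or "side" or "wrist"; returns a dict with "pixels" (480x640x3 uint8, red, green, blue), "range_z" (480x640 float32, m along the optical axis (not along the pixel's ray), 0 where there is no reading), "intrinsics" (3x3 intrinsics, pixels), "k1" (the pictures are not rectified: a ray, as slopes to the right and down, at radius r is drawn at 1 + k1 r^2 times it, then the intrinsics apply), "R" (3x3) and "t" (3): a world point X has camera coordinates R X + t. Camera axes: x right, y down, z forward; pixel columns grow to the right and rows downward; lengths in m; the calibration is good to about 2 mm. A picture is of the moment at which its call begins.
- r.close_job(): hands the job in; it is judged then, once.
The state is a dict: "time_s": time; "joints": joint angles; "joint_vel": joint speeds; "joint_torque": joint torques, N m; "tcp_pos": TCP position; "eef_rot": TCP orientation; "wrist_force": force on the tool from outside, world axes, zero at the start; "moment": the same for the moment, N m; "width": opening from 0.0 (shut) to 1.0 (fully open); "finger_force": force on a finger pad.
Only numpy, scipy, OpenCV 4.12 (cv2) and the standard library are available. Lean on these libraries where they do the work, as an engineer would, in place of code of your own. Each camera call takes 0.05 s, during which the arm holds its last target. There are 200 camera calls.

## Working session

There is one attempt and no reset: what is moved stays moved. The work goes in short steps, Python scripts to look and compute and a tool call to move; the robot and the scene stay as the last step left them, time stands still between calls to the robot, and variables do not carry over. Pictures are saved under pics/ and viewed, at most 10 in all, crops included, and the job is handed in when it is done.

Besides the shell and the picture viewer there is one more tool, called after "Request:" as a command line: name --argument value ..., lists and objects as JSON in quotes. arm_command: Moves the arm, as the interface text tells. Its arguments: {"type":"object","properties":{"deltas":{"type":"array","items":{"type":"array"}},"newtons":{"type":"number"}},"required":["deltas"]}

```bash
mkdir -p pics; cat > h.py <<'E'
import numpy as np,cv2
from rig import r
def snap(n,f):
    d=r.get_image(n); cv2.imwrite('pics/'+f+'.png',d['pixels'][:,:,::-1]); np.savez('pics/'+f,**d); return d
def cloud(d):
    K=d['intrinsics'];v,u=np.mgrid[:480,:640]
    x=(u-K[0,2])/K[0,0];y=(v-K[1,2])/K[1,1];a,b=x.copy(),y.copy()
    for _ in range(8):
        s=1+d['k1']*(a*a+b*b);a=x/s;b=y/s
    z=d['range_z'];P=np.stack([a*z,b*z,z],-1)
    return (P-d['t'])@d['R']
E
python3 - <<'E'
from h import *
a=snap('scene','s1');b=snap('side','d1')
o=r.get_obs();print(o['time_s'],o['tcp_pos'],o['eef_rot'],a['t'],b['t'])
E
```

```text
0.1 [ 0.23806356 -0.49556788  0.2219363 ] [-3.06216556e+00 -6.97257901e-01  1.89367261e-04] [-0.38200651 -0.06993318  1.46242029] [0.38775315 0.25865756 1.66759091]
```

View pics/s1.png

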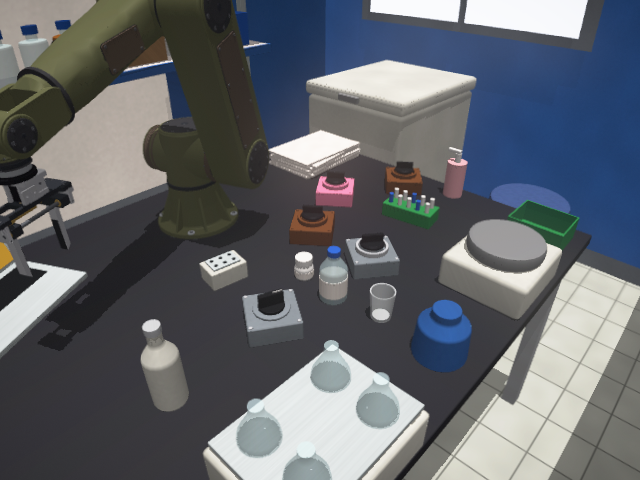

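View pics/d1.png

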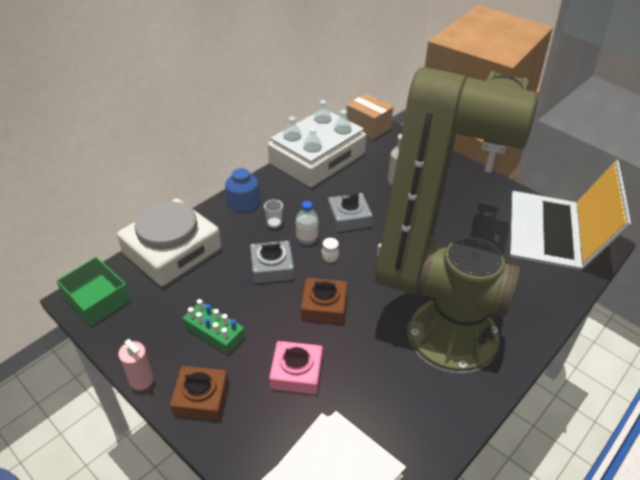

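The scene view shows two grey boxes, at about (372,252) and (272,312), with the bottle between them. In the side view they are at (271,258) and (350,208). Next I'll zoom in to tell which one has the steel collar.

```bash
python3 - <<'E'
from h import *
L=lambda f:dict(np.load('pics/'+f+'.npz'))
a,b=L('s1'),L('d1')
c=lambda d,u,v,w=40:cv2.resize(d['pixels'][v-w:v+w,u-w:u+w,::-1],(400,300) if 0 else (300,300),interpolation=cv2.INTER_CUBIC)
cv2.imwrite('pics/c1.png',np.vstack([np.hstack([c(a,372,252),c(a,272,312)]),np.hstack([c(b,271,258,30),c(b,350,208,30)])]))
P=cloud(a);Q=cloud(b)
for n,C,R in(('scene',P,[(372,252),(272,312)]),('side',Q,[(271,258),(350,208)])):
  for u,v in R:
    q=C[v-40:v+40,u-40:u+40].reshape(-1,3);
    top=q[abs(q[:,2]-.05)<.004];bar=q[(q[:,2]>.082)&(q[:,2]<.105)]
    rc=cv2.minAreaRect((top[:,:2]*1000).astype(np.float32));print(n,rc,len(top),bar.mean(0),len(bar),q[:,2].max(),cv2.minAreaRect((bar[:,:2]*1000).astype(np.float32)))
E
```

```text
scene ((530.3069458007812, 165.04315185546875), (170.57337951660156, 375.1714172363281), 41.78792953491211) 763 [0.57264651 0.07278751 0.09314423] 327 0.7354336962666328 ((564.6141967773438, 82.8748779296875), (45.83108901977539, 223.3818359375), 8.791033744812012)
scene ((532.671630859375, -167.29428100585938), (120.30035400390625, 122.89486694335938), 56.059364318847656) 1150 [ 0.5344106  -0.16936912  0.09120356] 212 0.7354336962666328 ((532.3855590820312, -167.1600799560547), (57.09538650512695, 18.346477508544922), 69.5242919921875)
side ((518.4746704101562, 166.79623413085938), (182.72451782226562, 293.5147705078125), 43.73093032836914) 628 [0.5508325  0.11006897 0.09269216] 214 1.328537868469051 ((550.811767578125, 105.59210205078125), (54.28464889526367, 192.97283935546875), 5.551144123077393)
side ((537.9168090820312, -166.42262268066406), (274.321533203125, 404.0775146484375), 39.19669723510742) 472 [ 0.54227188 -0.09850765  0.09212905] 156 1.328537868469051 ((578.2664184570312, -139.55886840820312), (154.84719848632812, 296.38372802734375), 43.71091842651367)
```

View pics/c1.png

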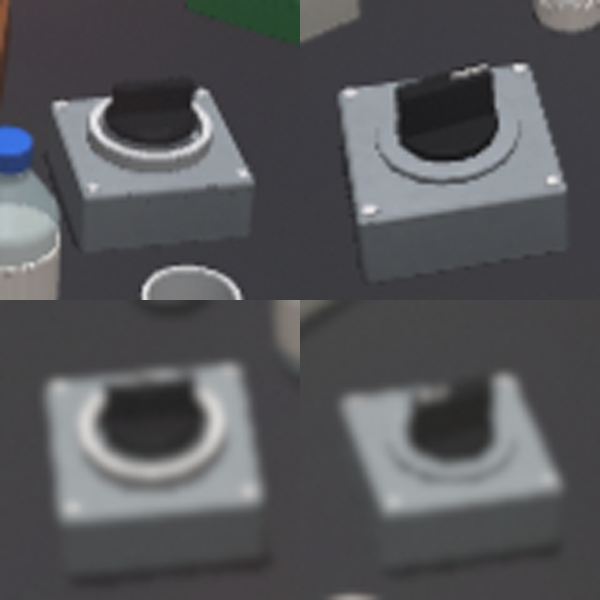

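The crop shows the button with the steel collar at scene (372,250), on the left (y>0). The box at (272,312) is the dial, since it carries the white mark. Now I'll measure the button and its neighbours.

```bash
python3 - <<'E'
from h import *
L=lambda f:dict(np.load('pics/'+f+'.npz'))
A=[]
for f in('s1','d1'):
  C=cloud(L(f)).reshape(-1,3);A.append(C)
  c=np.array([.53,.165])
  for _ in range(3):
    near=C[np.hypot(*(C[:,:2]-c).T)<.09]
    top=near[abs(near[:,2]-.05)<.004];rc=cv2.minAreaRect((top[:,:2]*1000).astype(np.float32));c=np.array(rc[0])/1000
  n=C[np.hypot(*(C[:,:2]-c).T)<.04];bar=n[(n[:,2]>.085)&(n[:,2]<.105)];tp=n[(n[:,2]>.093)&(n[:,2]<.1)]
  print(f,'box',rc,'bar',bar.mean(0),cv2.minAreaRect((bar[:,:2]*1000).astype(np.float32)),len(bar),tp.mean(0),len(tp))
  h=C[np.hypot(*(C[:,:2]-c).T)<.05];k=h[abs(h[:,2]-.064)<.003];print('collar',cv2.minEnclosingCircle((k[:,:2]*1000).astype(np.float32)))
C=np.vstack(A)
# top-height map of the neighbourhood
g=C[(C[:,0]>.35)&(C[:,0]<.75)&(C[:,1]>-.02)&(C[:,1]<.36)&(C[:,2]<.3)]
H=np.zeros((20,19));ix=((g[:,0]-.35)/.02).astype(int);iy=((g[:,1]+.02)/.02).astype(int);np.maximum.at(H,(ix,iy),g[:,2])
print((H*1000).astype(int))
E
```

```text
s1 box ((550.5094604492188, 168.8943634033203), (119.51471710205078, 122.05995178222656), 52.06684112548828) bar [0.55199871 0.16830218 0.09332075] ((549.5223999023438, 170.2561492919922), (57.397281646728516, 17.850557327270508), 55.83106231689453) 124 [0.5505599  0.1680966  0.09637547] 70
collar ((550.0430908203125, 168.65353393554688), 43.90044403076172)
d1 box ((549.5751953125, 171.8533172607422), (120.00030517578125, 128.21018981933594), 51.856971740722656) bar [0.54910572 0.17360327 0.09421093] ((548.1920776367188, 173.57127380371094), (54.084144592285156, 19.89410972595215), 52.137271881103516) 100 [0.54953555 0.17255304 0.09685883] 55
collar ((550.59765625, 172.4422607421875), 45.26764678955078)
[[  9   9   7  11   9   2  55  68  78  98 100  72  59  52   7   7   7   6
    6]
 [ 10   8  10   7   7   6   3  51  67  66  66  54  26   8   7  10   8   6
    8]
 [ 11   7   8   9   6   8   7   4  54  58  54  10   8   6   6   7  11   6
    5]
 [  8  62  65   9   9   9  11   4  52  50   7   7  12   5  10   7   7  10
    7]
 [ 64  67  71  51  10   5  10  10   8  11   8   9   7   9  10  
[... 533 characters left out ...]
  67  79  78  88  67  53   5   8   7   8   8
   10]
 [ 99 101  93   7   7   4   3  54  63  67  64  55   8   7   7   8   8   6
    9]
 [  4   7   5   9  12   7   1   4  54  55  56   7   9   9   7   8   6   6
    6]
 [ 10   8   5  13   9  10   7   3   4  50  50   7   6   7  10   9   8   9
    6]
 [  7  78  82  80   6  12   6   9   7   6  11   7   6   7  11   9   8   4
   10]
 [ 77  79  76  79   9   8   9  14  11   7   9   6   8   9   6   6   7   9
   10]
 [ 77  80   0  78  13  13   7  11   8   8   9   9   8   9   6   8   7   6
   10]
 [  3  78  80  78   5   9  12  10   9  10   7  84  91  95  92  95  96 126
   96]
 [  3   3   6   5  10   9   6   7   8  10   8  84  95  94  96 128 133 137
  132]]
```

```bash
cat >> h.py <<'E'
from scipy.spatial.transform import Rotation as Ro
def plan(x,y,z,yang):
    "tool-frame shift (cm) and yaw about tool z (deg) to reach the target with the tool y axis at yang deg (mod 180)"
    o=r.get_obs();R=Ro.from_rotvec(o['eef_rot']).as_matrix();p=np.array(o['tcp_pos'])
    s=R.T@(np.array([x,y,z])-p)*100
    c=np.degrees(np.arctan2(R[1,1],R[0,1]));t=(yang-c+90)%180-90
    print('t',o['time_s'],'tcp',p.round(4),'yaw y',round(c,1),'z',R[:,2].round(3),'shift cm',s.round(2),'turn about tool z deg',round(-t,1),'rad',round(-np.radians(t),3),'q',np.round(o['joints'],2),'F',np.round(o['wrist_force'],1),'w',o['width'])
E
python3 -c "
from h import *
plan(.55,.17,.30,-36)"
```

```text
t 0.1 tcp [ 0.2381 -0.4956  0.2219] yaw y -64.3 z [-0.     0.001 -1.   ] shift cm [ 56.94 -46.5   -7.75] turn about tool z deg -28.3 rad -0.495 q [-1.19  0.3   1.52  0.    1.32 -0.07] F [-0.1  0.6 -0.3] w 1.0026807571153986
```

Request:
arm_command --deltas '[[0.3,[0,0,-3.9],[0,0,0]],[0.6,[0,0,-3.9],[0,0,0]],[0.6,[3.8,-3.1,0],[0,0,-0.033]],[0.6,[3.7,-3.0,0],[0,0,-0.033]],[0.6,[3.6,-2.9,0],[0,0,-0.033]],[0.6,[3.5,-2.8,0],[0,0,-0.033]],[0.6,[3.4,-2.7,0],[0,0,-0.033]],[0.6,[3.3,-2.6,0],[0,0,-0.033]],[0.6,[3.2,-2.6,0],[0,0,-0.033]],[0.6,[3.1,-2.5,0],[0,0,-0.033]],[0.6,[3.0,-2.5,0],[0,0,-0.033]],[0.6,[3.0,-2.5,0],[0,0,-0.033]],[0.6,[3.0,-2.5,0],[0,0,-0.033]],[0.6,[3.0,-2.5,0],[0,0,-0.033]],[0.6,[3.0,-2.5,0],[0,0,-0.033]],[0.6,[3.0,-2.5,0],[0,0,-0.033]],[0.6,[3.0,-2.5,0],[0,0,-0.033]],[0.6,[0,0,0],[0,0,0]]]'

```text
time_s: 2.35
tcp_pos: [0.3718, 0.1116, 0.3002]
eef_rot: [-2.796, -1.431, 0.001]
wrist_force: [0.3, -0.9, 0.1]
width: 0.398
finger_force: 0.0
```

```bash
python3 -c "
from h import *
snap('wrist','w1')
plan(.55,.17,.12,-36)"
```

```text
t 2.4 tcp [0.3719 0.1106 0.3002] yaw y -35.9 z [-0.001 -0.    -1.   ] shift cm [15.26 10.96 18.01] turn about tool z deg 0.1 rad 0.002 q [ 0.19 -0.13  1.81 -0.    1.47  0.82] F [-0.3  0.8  0.2] w 0.4017665886833905
```

View pics/w1.png

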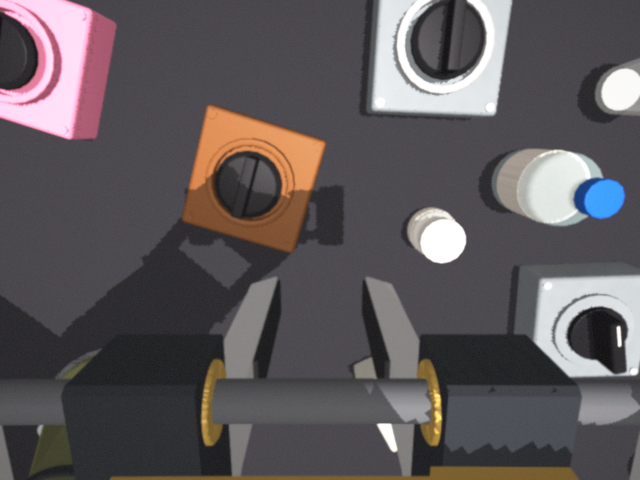

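The wrist view shows the collared button at (447,38). Its bar runs nearly along tool x, which agrees with the earlier measurement. I'll move closer and refine the position.

Request:
arm_command --deltas '[[0.74,[2,3,1],[0,0,0]],[0.74,[2,3,1],[0,0,0]],[0.74,[2,3,1],[0,0,0]],[0.74,[1,2,1],[0,0,0]],[0.74,[0,0,0],[0,0,0]],[0.74,[0,0,0],[0,0,0]]]'

```text
time_s: 3.15
tcp_pos: [0.5018, 0.1015, 0.2608]
eef_rot: [2.8, 1.425, 0.0]
wrist_force: [-0.6, 0.3, 0.4]
width: 0.26
finger_force: 0.0
```

```bash
python3 - <<'E'
from h import *
d=snap('wrist','w2');C=cloud(d);F=C.reshape(-1,3)
c=np.array([.55,.17])
n=F[np.hypot(*(F[:,:2]-c).T)<.085]
for nm,lo,hi in(('box',.046,.054),('collar',.061,.067),('bar',.09,.102)):
  m=n[(n[:,2]>lo)&(n[:,2]<hi)]
  if nm!='box': m=m[np.hypot(*(m[:,:2]-c).T)<.05]
  q=(m[:,:2]*1000).astype(np.float32);print(nm,len(m),cv2.minAreaRect(q),cv2.minEnclosingCircle(q),np.median(m[:,2]))
for k in range(0,36,4):
  m=n[(abs(np.hypot(*(n[:,:2]-c).T)*1000-k-2)<2)&(n[:,2]<.08)];print(k,len(m),np.median(m[:,2]).round(4) if len(m) else '')
plan(.55,.17,.12,-36)
E
```

```text
box 11865 ((547.4063110351562, 171.51416015625), (120.56800079345703, 120.75765991210938), 51.82124328613281) ((547.7660522460938, 171.56935119628906), 82.70033264160156) 0.05095361206155948
collar 2649 ((547.431396484375, 171.6325225830078), (85.01343536376953, 85.65746307373047), 53.95982360839844) ((547.4700927734375, 171.51687622070312), 43.444236755371094) 0.06476301254563972
bar 1010 ((547.8026123046875, 171.36962890625), (56.343875885009766, 9.991545677185059), 51.90489959716797) ((547.0673217773438, 171.84385681152344), 28.25389862060547) 0.09694320391391525
0 12 0.0771
4 86 0.0767
8 242 0.0765
12 422 0.0764
16 590 0.0763
20 742 0.0762
24 879 0.0757
28 822 0.0742
32 1148 0.063
t 3.2 tcp [0.5018 0.1017 0.2611] yaw y -36.0 z [ 0.001  0.    -1.   ] shift cm [ 8.35 -0.13 14.11] turn about tool z deg -0.0 rad -0.0 q [ 0.13  0.19  1.57 -0.    1.38  0.76] F [-0.8 -0.5  0. ] w 0.25810455949664574
```

View pics/w2.png

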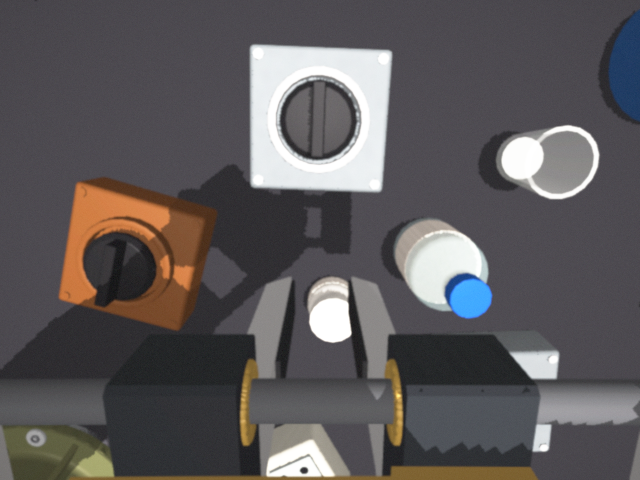

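Wrist view: the button sits at (319,118). Box, collar and bar sizes all match, with centre ≈ (0.5485,0.171) and bar at 52°.

```bash
python3 -c "
from h import *
plan(.5487,.1712,.105,-38)"
```

```text
t 3.2 tcp [0.5018 0.1017 0.2611] yaw y -36.0 z [ 0.001  0.    -1.   ] shift cm [ 8.37 -0.3  15.61] turn about tool z deg 2.0 rad 0.035 q [ 0.13  0.19  1.57 -0.    1.38  0.76] F [-0.8 -0.5  0. ] w 0.25810455949664574
```

Request:
arm_command --deltas '[[0.74,[2.1,-0.1,0],[0,0,0]],[0.74,[2.1,-0.1,0],[0,0,0]],[0.74,[2.1,-0.1,0],[0,0,0]],[0.74,[2.07,0,0],[0,0,0.035]],[0.74,[0,0,3],[0,0,0]],[0.74,[0,0,3],[0,0,0]],[0.74,[0,0,3],[0,0,0]],[0.74,[0,0,3],[0,0,0]],[0.74,[0,0,2],[0,0,0]],[0.74,[0,0,1],[0,0,0]],[0.74,[0,0,0],[0,0,0]],[0.74,[0,0,0],[0,0,0]]]'

```text
time_s: 4.7
tcp_pos: [0.5494, 0.1716, 0.1116]
eef_rot: [2.823, 1.377, 0.003]
wrist_force: [-0.2, 1.0, -0.1]
width: 0.259
finger_force: 0.0
```

```bash
python3 -c "
from h import *
plan(.5487,.1712,.092,-38)"
```

```text
t 4.7 tcp [0.5494 0.1716 0.1116] yaw y -38.0 z [ 0.002  0.    -1.   ] shift cm [-0.08 -0.03  1.96] turn about tool z deg 0.0 rad 0.0 q [0.24 0.47 1.56 0.   1.11 0.9 ] F [-0.2  1.  -0.1] w 0.25919892825168495
```

Request:
arm_command --deltas '[[0.74,[-0.05,0,0.4],[0,0,0]],[0.74,[0,0,0.4],[0,0,0]],[0.74,[0,0,0.4],[0,0,0]],[0.74,[0,0,0.2],[0,0,0]],[0.74,[0,0,0.1],[0,0,0]],[0.74,[0,0,0.1],[0,0,0]],[0.74,[0,0,0.1],[0,0,0]],[0.74,[0,0,0.1],[0,0,0]],[0.74,[0,0,0.1],[0,0,0]],[0.74,[0,0,0.1],[0,0,0]],[0.74,[0,0,0.1],[0,0,0]],[0.74,[0,0,0.1],[0,0,0]],[0.74,[0,0,0],[0,0,0]]]'

```text
time_s: 6.32
tcp_pos: [0.5488, 0.1712, 0.0885]
eef_rot: [2.823, 1.377, 0.0]
wrist_force: [-0.6, -1.1, 4.2]
width: 0.259
finger_force: 1.9
```

Request:
arm_command --deltas '[[0.74,[0,0,0.1],[0,0,0]],[0.74,[0,0,0.1],[0,0,0]],[0.74,[0,0,0.1],[0,0,0]],[0.74,[0,0,0.1],[0,0,0]],[0.74,[0,0,0.1],[0,0,0]],[0.74,[0,0,0.1],[0,0,0]],[0.74,[0,0,0.1],[0,0,0]],[0.74,[0,0,0.1],[0,0,0]],[0.74,[0,0,0],[0,0,0]]]'

```text
time_s: 7.45
tcp_pos: [0.5488, 0.1711, 0.0804]
eef_rot: [2.823, 1.378, 0.0]
wrist_force: [-0.0, -0.5, 4.9]
width: 0.259
finger_force: 1.9
```

Request:
arm_command --deltas '[[0.74,[0,0,0.05],[0,0,0]],[0.74,[0,0,0.05],[0,0,0]],[0.74,[0,0,0],[0,0,0]]]'

```text
time_s: 7.82
tcp_pos: [0.5488, 0.1711, 0.0796]
eef_rot: [2.823, 1.377, 0.0]
wrist_force: [0.3, -0.1, 6.0]
width: 0.258
finger_force: 2.8
```

Request:
arm_command --deltas '[[0.74,[0,0,0.05],[0,0,0]],[0.74,[0,0,0.05],[0,0,0]],[0.74,[0,0,0],[0,0,0]]]'

```text
time_s: 8.2
tcp_pos: [0.5491, 0.1712, 0.0795]
eef_rot: [2.823, 1.377, 0.002]
wrist_force: [-2.6, -0.3, 13.3]
width: 0.255
finger_force: 6.8
```

Request:
arm_command --deltas '[[0.74,[0,0,-0.3],[0,0,0]],[0.74,[0,0,-0.5],[0,0,0]],[0.74,[0,0,-2],[0,0,0]],[0.74,[0,0,-3],[0,0,0]],[0.74,[0,0,-4],[0,0,0]],[0.74,[0,0,-3],[0,0,0]],[0.74,[-3,0,0],[0,0,0]],[0.74,[-3,0,0],[0,0,0]],[0.74,[-1.5,0,0],[0,0,0]],[0.74,[0,0,0],[0,0,0]],[0.74,[0,0,0],[0,0,0]]]'

```text
time_s: 9.57
tcp_pos: [0.503, 0.1125, 0.2064]
eef_rot: [-2.823, -1.378, -0.0]
wrist_force: [-0.1, -0.8, 0.2]
width: 0.263
finger_force: 0.0
```

```bash
python3 - <<'E'
from h import *
d=snap('wrist','w3');F=cloud(d).reshape(-1,3)
c=np.array([.5487,.1712]);n=F[np.hypot(*(F[:,:2]-c).T)<.034]
m=n[(n[:,2]>.08)&(n[:,2]<.105)];q=(m[:,:2]*1000).astype(np.float32);print(len(m),cv2.minAreaRect(q),np.median(m[:,2]))
plan(.5487,.1712,.12,97)
E
```

```text
1353 ((547.9031982421875, 171.38406372070312), (56.25407791137695, 9.899349212646484), 51.7813835144043) 0.08733954892487461
t 9.625 tcp [0.503  0.1125 0.2063] yaw y -38.0 z [-0.  0. -1.] shift cm [ 7.44 -0.    8.63] turn about tool z deg 45.0 rad 0.786 q [0.15 0.24 1.64 0.   1.27 0.81] F [ 0.2  0.4 -0. ] w 0.2590424628754971
```

It stayed latched: bar top is at 87 mm, down about 10 mm, and the twist is 0. I'll go back over the button and rotate the gripper to the start yaw for the twist.

Request:
arm_command --deltas '[[0.68,[3,0,0],[0,0,0]],[0.68,[3,0,0],[0,0,0]],[0.68,[1.4,0,0],[0,0,0]],[0.68,[0,0,0],[0,0,-0.18]],[0.68,[0,0,0],[0,0,-0.18]],[0.68,[0,0,0],[0,0,-0.18]],[0.68,[0,0,0],[0,0,-0.18]],[0.68,[0,0,0],[0,0,-0.18]],[0.68,[0,0,0],[0,0,-0.18]],[0.68,[0,0,0],[0,0,-0.18]],[0.68,[0,0,0],[0,0,-0.18]],[0.68,[0,0,0],[0,0,-0.18]],[0.68,[0,0,0],[0,0,-0.18]],[0.68,[0,0,0],[0,0,-0.18]],[0.68,[0,0,0],[0,0,-0.18]],[0.68,[0,0,0],[0,0,-0.18]],[0.68,[0,0,0],[0,0,-0.18]],[0.68,[0,0,0],[0,0,-0.18]],[0.68,[0,0,0],[0,0,0]]]'

```text
time_s: 12.0
tcp_pos: [0.5481, 0.1703, 0.2063]
eef_rot: [0.724, -3.057, 0.0]
wrist_force: [0.2, 0.5, 0.6]
width: 0.318
finger_force: 0.0
```

```bash
python3 -c "
from h import *
plan(.5485,.1713,.0965,117)"
```

```text
t 12.0 tcp [0.5481 0.1703 0.2063] yaw y 116.7 z [-0. -0. -1.] shift cm [-0.09  0.07 10.98] turn about tool z deg -0.3 rad -0.006 q [ 0.24  0.37  1.47 -0.    1.3  -1.8 ] F [0.2 0.5 0.6] w 0.317863605006542
```

Descend, slow near the bar.

Request:
arm_command --deltas '[[0.68,[-0.1,0.1,2],[0,0,0]],[0.68,[0,0,3],[0,0,0]],[0.68,[0,0,3],[0,0,0]],[0.68,[0,0,1.5],[0,0,0]],[0.68,[0,0,0.5],[0,0,0]],[0.68,[0,0,0.5],[0,0,0]],[0.68,[0,0,0.4],[0,0,0]],[0.68,[0,0,0],[0,0,0]],[0.68,[0,0,0],[0,0,0]]]'

```text
time_s: 13.12
tcp_pos: [0.5487, 0.1717, 0.0978]
eef_rot: [-0.725, 3.056, 0.0]
wrist_force: [0.9, -1.2, 0.5]
width: 0.319
finger_force: 0.0
```

```bash
python3 -c "
from h import *
plan(.5485,.1713,.0965,117)"
```

```text
t 13.125 tcp [0.5487 0.1717 0.0978] yaw y 116.7 z [ 0.  0. -1.] shift cm [ 0.04 -0.03  0.13] turn about tool z deg -0.3 rad -0.005 q [ 0.24  0.48  1.57  0.    1.08 -1.8 ] F [ 0.9 -1.2  0.5] w 0.3192709981528771
```

Request:
arm_command --deltas '[[0.68,[0,0,0.15],[0,0,0.1]],[0.68,[0,0,0],[0,0,0.1]],[0.68,[0,0,0],[0,0,0.1]],[0.68,[0,0,0],[0,0,0.1]],[0.68,[0,0,0],[0,0,0.1]],[0.68,[0,0,0],[0,0,0.1]],[0.68,[0,0,0],[0,0,0.1]],[0.68,[0,0,0],[0,0,0.1]],[0.68,[0,0,0],[0,0,0.1]],[0.68,[0,0,0],[0,0,0.1]],[0.68,[0,0,0],[0,0,0.1]],[0.68,[0,0,0],[0,0,0.1]],[0.68,[0,0,0],[0,0,0]]]'

```text
time_s: 14.75
tcp_pos: [0.5488, 0.1715, 0.0963]
eef_rot: [1.126, 2.932, 0.0]
wrist_force: [0.6, -2.1, 1.9]
width: 0.324
finger_force: 0.8
```

```bash
python3 - <<'E'
from h import *
plan(.5485,.1713,.0965,48)
print(r.get_obs()['moment'])
d=snap('scene','s2');F=cloud(d).reshape(-1,3)
c=np.array([.55,.169]);n=F[np.hypot(*(F[:,:2]-c).T)<.034]
m=n[(n[:,2]>.08)&(n[:,2]<.105)];print(len(m),np.histogram(m[:,2],10))
cv2.imwrite('pics/c2.png',cv2.resize(d['pixels'][205:285,325:425,::-1],(700,560),interpolation=cv2.INTER_CUBIC))
E
```

```text
t 14.75 tcp [0.5488 0.1715 0.0963] yaw y 48.0 z [ 0.001 -0.    -1.   ] shift cm [ 0.   -0.04 -0.02] turn about tool z deg -0.0 rad -0.0 q [ 0.24  0.49  1.57 -0.    1.08 -0.6 ] F [ 0.6 -2.1  1.9] w 0.32395042539635854
[-0.27633064 -0.16497642  0.03645376]
186 (array([22, 12, 16, 10, 26, 18, 40, 22, 10, 10]), array([0.08019753, 0.082675  , 0.08515247, 0.08762993, 0.0901074 ,
       0.09258487, 0.09506234, 0.0975398 , 0.10001727, 0.10249474,
       0.10497221]))
```

View pics/c2.png

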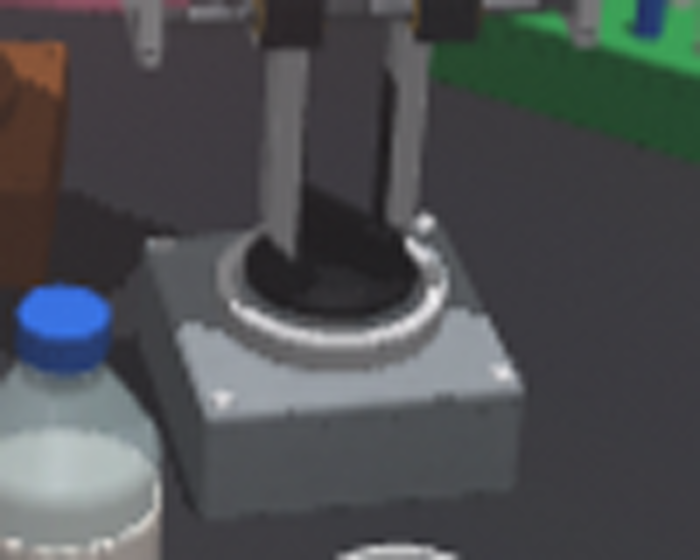

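The crop shows the bar turned, with the fingertips against opposite ends of it. I'll add a little more twist, then turn back and lift.

Request:
arm_command --deltas '[[0.68,[0,0,0],[0,0,0.06]],[0.68,[0,0,0],[0,0,0.04]],[0.68,[0,0,0],[0,0,0]],[0.68,[0,0,0],[0,0,-0.1]],[0.68,[0,0,0],[0,0,-0.12]],[0.68,[0,0,0],[0,0,-0.12]],[0.68,[0,0,0],[0,0,-0.12]],[0.68,[0,0,0],[0,0,-0.12]],[0.68,[0,0,0],[0,0,-0.12]],[0.68,[0,0,0],[0,0,-0.12]],[0.68,[0,0,0],[0,0,-0.12]],[0.68,[0,0,0],[0,0,-0.12]],[0.68,[0,0,0],[0,0,-0.12]],[0.68,[0,0,0],[0,0,-0.12]],[0.68,[0,0,0],[0,0,0]],[0.68,[0,0,0],[0,0,0]]]'

```text
time_s: 16.8
tcp_pos: [0.5485, 0.1718, 0.0959]
eef_rot: [0.723, -3.057, -0.0]
wrist_force: [-0.5, 0.5, 0.3]
width: 0.319
finger_force: 0.0
```

```bash
python3 -c "
from h import *
plan(.5485,.1713,.2,117)"
```

```text
t 16.8 tcp [0.5485 0.1718 0.0959] yaw y 116.6 z [-0.  0. -1.] shift cm [  0.02  -0.04 -10.41] turn about tool z deg -0.4 rad -0.007 q [ 0.24  0.49  1.58  0.    1.08 -1.8 ] F [-0.5  0.5  0.3] w 0.3191786134092548
```

Request:
arm_command --deltas '[[0.68,[0,0,-1],[0,0,0]],[0.68,[0,0,-3],[0,0,0]],[0.68,[0,0,-4],[0,0,0]],[0.68,[0,0,-4],[0,0,0]],[0.68,[-3,0,0],[0,0,0]],[0.68,[-3,0,0],[0,0,0]],[0.68,[-1.5,0,0],[0,0,0]],[0.68,[0,0,0],[0,0,0]],[0.68,[0,0,0],[0,0,0]]]'

```text
time_s: 17.92
tcp_pos: [0.6151, 0.2052, 0.2163]
eef_rot: [-0.725, 3.057, 0.0]
wrist_force: [0.3, -0.7, -0.1]
width: 0.322
finger_force: 0.0
```

```bash
python3 - <<'E'
from h import *
d=snap('wrist','w4');F=cloud(d).reshape(-1,3)
c=np.array([.5487,.1712]);n=F[np.hypot(*(F[:,:2]-c).T)<.034]
m=n[(n[:,2]>.08)&(n[:,2]<.105)];q=(m[:,:2]*1000).astype(np.float32);print(len(m),cv2.minAreaRect(q),np.median(m[:,2]))
plan(.5485,.1713,.2,117)
E
```

```text
1345 ((547.4622802734375, 171.6087188720703), (56.282264709472656, 10.569418907165527), 51.866851806640625) 0.09693309627136194
t 17.975 tcp [0.6151 0.2051 0.2164] yaw y 116.7 z [ 0.  0. -1.] shift cm [ 7.47 -0.03  1.64] turn about tool z deg -0.3 rad -0.005 q [ 0.27  0.53  1.22  0.    1.4  -1.77] F [0.5 1.9 0.5] w 0.31994320493280737
```

The button is up (96.9 mm), back at 51.9°, and the arm is clear of it.

```bash
python3 -c "
from rig import r
print(r.close_job())"
```

```text
the job is handed in; nothing more can be done
None
```

The stop button was pressed until it latched and stayed down by itself, then twisted clockwise until it sprang back up to rest; I moved the arm clear and handed the job in at about 18 s, but did not re-measure the dial or the bystanders afterwards.

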